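# Sweep the loose couplers into the catch tray

## Task

Sweep the three small metal couplers along the table into the open mouth of the aluminium catch tray, pushing them with the fingertips until each lies wholly on the tray's floor, inside its open edge. Push gently: do not grip, squeeze or lift them. Leave the post holder, the steel rod and everything else on the table where it stands.

Things in the scene. Friction and masses are not known exactly. Their poses are not given: they have to be found in the camera images.
- coupler_0: coupler, a small bare-metal barrel connector with a thicker middle, 32 mm long (along its own y) and 14 mm across, 20 g nominal, lying on its side on the table. Origin: middle of its underside. It slides like a small block, does not roll; one of three identical ones, any yaw.
- coupler_1: coupler, a small bare-metal barrel connector with a thicker middle, 32 mm long (along its own y) and 14 mm across, 20 g nominal, lying on its side on the table. Origin: middle of its underside. It slides like a small block, does not roll; one of three identical ones, any yaw.
- coupler_2: coupler, a small bare-metal barrel connector with a thicker middle, 32 mm long (along its own y) and 14 mm across, 20 g nominal, lying on its side on the table. Origin: middle of its underside. It slides like a small block, does not roll; one of three identical ones, any yaw.
- catch_tray: bare aluminium catch tray, fixed to the table. Origin: floor centre, at table height; +x runs from the open mouth to the back wall. Floor x -60..60, y -80..80 mm: a thin sheet level with the table, so things slide onto it with no step. Mouth: the whole -x side, open, no wall. Other sides: walls 3 mm thick, 27 mm high. Behind the back wall two screwed ears, to x = 93 mm.
- post_holder: bystander: black upright post holder with a small side thumbscrew, 48x33 mm, 60 mm tall, 0.28 kg, loose; stands among the couplers, often on the way from the farthest coupler to the tray. Origin: middle of its underside.
- short_rod: bystander: bare steel rod 13 mm across, 75 mm long (along its y), lying loose on the far right of the couplers. Origin: middle of its underside.
- hex_key: bystander: L-shaped black hex key, 35x90x9 mm (long arm along its y), lying loose beyond the couplers. Origin: middle of its underside.
- screw_tin: bystander: round open tin of screws, 63 mm across, 20 mm high, loose, at the right. Origin: middle of its underside.
- tape_roll: bystander: roll of tape lying flat, 69 mm across, 19 mm high, loose, at the right. Origin: middle of its underside.
- lens_stand: bystander: lens ring on a black post, 48x38 mm, 112 mm tall, loose, at the back. Origin: middle of its underside.
Things that resemble listed ones, but are neither listed nor needed, are in the scene too. Several things have the shape of the catch_tray; the one meant has the colours described above.

How it is judged (in metres and radians):
At the end, for the whole second after the job is handed in: All three couplers lie at rest on the tray's floor: each one's centre is between the walls and at least 8 mm inside the open front edge of the floor (tray x above -52 mm) (x of coupler_0 in the frame of catch_tray between -0.052 and 0.065 m and y of coupler_0 in the frame of catch_tray between -0.085 and 0.085 m and height (world z) of each of coupler_0, coupler_1, coupler_2 below 0.03 m and linear speed of each of coupler_0, coupler_1, coupler_2 below 0.02 m/s and x of coupler_1 in the frame of catch_tray between -0.052 and 0.065 m and y of coupler_1 in the frame of catch_tray between -0.085 and 0.085 m and x of coupler_2 in the frame of catch_tray between -0.052 and 0.065 m and y of coupler_2 in the frame of catch_tray between -0.085 and 0.085 m); the robot touches nothing.
It fails at once if a coupler is lifted (its origin more than 40 mm above the table) (height (world z) of any of coupler_0, coupler_1, coupler_2 above 0.04 m).
It fails at once if a coupler is gripped, squeezed or pressed (more than 15 N from the fingers) (contact force between the fingers and coupler_0 above 15 N or contact force between the fingers and coupler_1 above 15 N or contact force between the fingers and coupler_2 above 15 N).
It fails at once if another thing on the table is moved by more than 20 mm or knocked over (distance of any of post_holder, short_rod, hex_key, screw_tin, tape_roll, lens_stand from where it was at the start of the episode above 0.02 m or angle between any of post_holder, lens_stand's own z axis and vertical above 0.4 rad).
It also fails if it takes over 72 s, if anything falls off the work surface, if the arm or the gripper's body presses on something with over 40 N, if the wrist force passes 120 N, or if a joint passes its speed limit or range.

## Robot

A 6-joint arm with a two-finger parallel gripper is mounted at the origin on a cart in front of the work surface, level with it; the furniture and walls round the work are solid. World frame = base frame: x ahead of the robot, y to its left, z up, the work surface at z = 0. Lengths are in mm, angles in rad, forces in N, time in s.
With the tool pointing down it reaches from about 350 to 975 mm from the base axis. Payload 7.1 kg.
Tool frame: the origin (TCP) lies on the front face of the gripper's body, between the roots of the fingers; the fingertips stand 80 mm ahead of it and the grasp point (between the pads) lies 61 mm ahead of it (env.tips_ahead is the distance from the TCP to the fingertips, in mm); z points along the fingers, y is the line along which they close (so a half turn about z gives the same grasp; the last joint's range is limited). The gripper opens to 88 mm and grips with 3 to 60 N. Pads are 20 mm wide; open, the fingers measure 115 mm over their backs; the gripper's body (75 mm by 178 mm) begins 61 mm behind the grasp point.
Start: joints at [-1.224, 0.423, 1.63, -0, 1.089, -0.019], TCP at [223.577, -583.626, 302.675] pointing down, gripper open.
Joint ranges: [-3, 3], [-0.9, 2.11], [0.09, 2.58], [-1.31, 4.45], [0.11, 2.69], [-2.54, 2.54]. Speed limits (rad/s): [2.39, 2.39, 3.01, 3.14, 3.14, 3.14].

## Interface

Orientations are given as a unit quaternion [x, y, z, w].
In Python, from station import env, set_gripper, viewer, workorder gives the robot as it stands. Calls block until the motion is done:
- env.reach(position, orientation): joint-space move of the TCP to a pose.
- env.move_l(position, rot=None, rate=150, f_stop=None): straight line of the TCP; rot=None keeps the orientation; rate is the mean speed in mm/s. With f_stop (N) it stops when the force on the tool has changed by that much, and returns True; else False.
- env.move_joints(angles): joint-space move.
- set_gripper(opening): finger opening in mm; the grip force is fixed at half the most; returns when the fingers have stopped.
- env.hold(seconds).
- env.ik(position, orientation): joint angles nearest the present ones, or None.
- env.read_state(): the state.
- viewer.camera(name): name is "scene" or "top"; returns the picture (480x640x3 uint8, blue, green, red); there is no depth.
- viewer.camera_params(name): a dict with "fx", "fy", "cx", "cy" (pixels), "dist" ([k1, k2, p1, p2, k3] as OpenCV has them; the pictures are not rectified), "pose" (4x4, takes a point from camera to world coordinates). Camera axes: x right, y up, looking along -z (the intrinsics and any distortion apply to the point x, -y, -z); pixel columns grow to the right and rows downward; lengths in mm; the calibration is good to about 2 mm. A picture is of the moment at which its call begins. camera_params takes no time and is no camera call.
A pose or a line that the arm cannot do raises env.IKError and nothing moves.
- workorder.sign_off(): hands the job in; it is judged then, once.
The state is a dict: "time_s": time; "qpos": joint angles; "dq": joint speeds; "tau": joint torques, N m; "tool_pos": TCP position; "orientation": TCP orientation; "force": force on the tool from outside, world axes, zero at the start; "wrist_torque": the same for the moment, N m; "width": finger opening in mm; "grip_force": force on a finger pad.
Only numpy, scipy, OpenCV 4.12 (cv2) and the standard library are available. Lean on these libraries where they do the work, as an engineer would, in place of code of your own. Each camera call takes 0.05 s, during which the arm holds its last target. There are 200 camera calls.

## Working session

There is one attempt and no reset: what is moved stays moved. The work goes in short steps, each a Python script; the robot and the scene stay as the last script left them, time stands still between calls to the robot, and variables do not carry over. Pictures are saved under pics/ and viewed, at most 10 in all, crops included, and the job is handed in when it is done.

```bash
mkdir -p pics
cat > h.py <<'E'
import numpy as np, cv2
from station import env, set_gripper, viewer, workorder
def world(name,px,z=0):
    p=viewer.camera_params(name)
    K=np.array([[p['fx'],0,p['cx']],[0,p['fy'],p['cy']],[0,0,1]],float)
    u=cv2.undistortPoints(np.array(px,float).reshape(-1,1,2),K,np.array(p['dist'],float)).reshape(-1,2)
    T=np.array(p['pose']); d=np.c_[u[:,0],-u[:,1],-np.ones(len(u))]@T[:3,:3].T
    o=T[:3,3]; z=np.broadcast_to(z,len(u))
    return o+d*((z-o[2])/d[:,2])[:,None]
E
python3 - <<'E'
from h import *
for n in("top","scene"):
    cv2.imwrite(f"pics/{n}0.png",viewer.camera(n)); p=viewer.camera_params(n); print(n,p['fx'],np.round(p['pose'],2).tolist())
print(world("top",[(0,0),(639,0),(639,479),(0,479),(320,240)]).round())
print(env.read_state())
E
```

```text
top 486.05117102205475 [[0.04, 0.98, -0.2, 317.96], [-1.0, 0.04, -0.01, 108.53], [0.0, 0.2, 0.98, 1292.66], [0.0, 0.0, 0.0, 1.0]]
scene 591.6422024030622 [[-0.9, 0.3, -0.31, 88.98], [-0.43, -0.6, 0.68, 1159.96], [0.01, 0.74, 0.67, 1093.33], [0.0, 0.0, 0.0, 1.0]]
[[1359. 1200.    0.]
 [1447. -923.    0.]
 [ -28. -765.    0.]
 [ -92.  931.    0.]
 [ 588.  109.    0.]]
{'time_s': 0.1, 'qpos': array([-1.22399598e+00,  4.23796881e-01,  1.63061715e+00, -3.37132608e-05,
        1.08861462e+00, -1.90170246e-02]), 'dq': array([-0.00112647, -0.00130872, -0.0019372 ,  0.00073418, -0.00014021,
        0.00149076]), 'tau': array([-3.96917849e-04, -5.45615530e+01, -2.74325556e+01,  6.45157951e-02,
        1.88282691e-02, -1.53346059e-05]), 'tool_pos': array([ 223.44164138, -583.26424629,  301.95768496]), 'orientation': array([ 9.83317113e-01,  1.81898156e-01, -1.31877273e-04, -7.05943387e-04]), 'force': array([ 0.32847371,  0.80368428, -0.40961537]), 'wrist_torque': array([ 0.07088027, -0.01930025,  0.03402643]), 'grip_force': 0.0, 'width': 87.94346829359512}
```

View pics/top0.png

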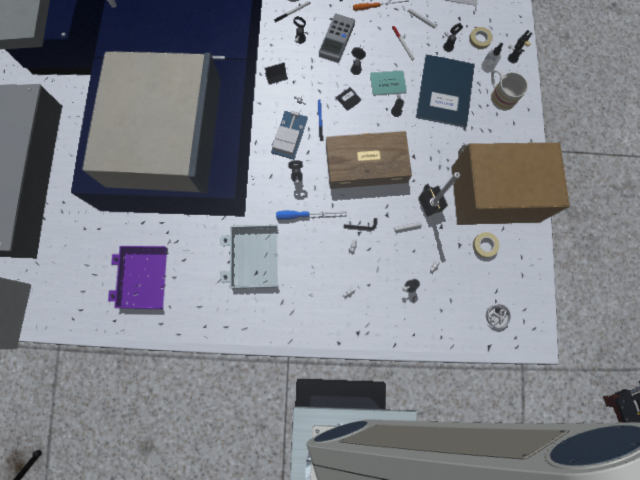

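View pics/scene0.png

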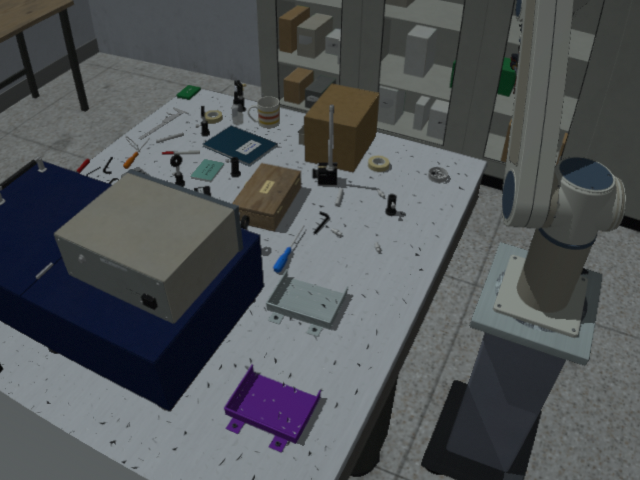

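The top view shows the aluminium tray around (255,258), mouth to the right. Couplers appear near (349,292), (353,246) and (434,267), with the post holder at (411,288) and the hex key at (362,225). I'll zoom in.

Run:
```python
import cv2
i=cv2.imread("pics/top0.png")[195:335,215:455]
cv2.imwrite("pics/c0.png",cv2.resize(i,None,fx=3.333,fy=3.333,interpolation=cv2.INTER_CUBIC))
```

```text
(no output)
```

View pics/c0.png

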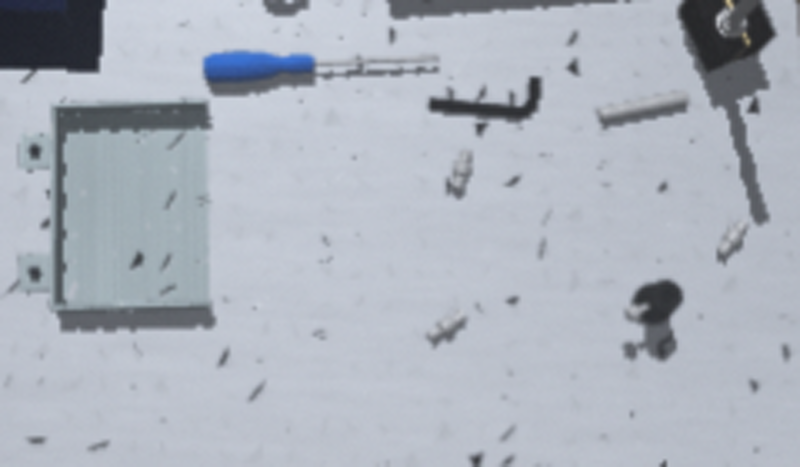

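The crop shows the couplers at (460,172), (447,328) and (732,242). The post holder's top is at (657,300), the hex key spans (430–540, 80–115), the rod is at (643,108), and the tray's mouth edge is at x≈209 between rows 103 and 307.

Run:
```python
from h import *
def W(n,px,z):
    px=np.array(px)/3.333+[215,195]-0.35
    for a,b in zip(n,world("top",px,z)): print(a,b.round(1))
W(["A top","A bot","A","B l","B r","B","C l","C r","C"],[(463,152),(455,195),(460,172),(430,342),(465,315),(447,328),(720,257),(745,225),(732,242)],7)
W(["tray mouth far top","mouth near top","back far","back near"],[(209,102),(213,305),(54,105),(54,307)],27)
W(["floor mouth far z0","floor mouth near z0"],[(208,130),(208,307)],0)
W(["holder top60","holder top L","holder top R"],[(657,300),(632,303),(683,298)],55)
W(["holder base?"],[(655,345)],0)
W(["hex l","hex corner","hex tip","hexbottom","rod l","rod r","driver tip"],[(430,104),(535,110),(535,80),(520,117),(600,116),(687,100),(438,65)],5)
W(["lens base near"],[(710,70)],0)
```

```text
A top [589.6  18.3   7. ]
A bot [553.9  23.9   7. ]
A [573.   20.4   7. ]
B l [434.8  40.7   7. ]
B r [457.3  13.5   7. ]
B [446.4  27.5   7. ]
C l [ 511.5 -191.     7. ]
C r [ 538.4 -211.6    7. ]
C [ 524.1 -200.9    7. ]
tray mouth far top [618.3 224.7  27. ]
mouth near top [455.2 212.5  27. ]
back far [611.  349.5  27. ]
back near [448.3 337.4  27. ]
floor mouth far z0 [601.2 226.7   0. ]
floor mouth near z0 [456.3 218.6   0. ]
holder top60 [ 469.1 -130.7   55. ]
holder top L [ 466.1 -111.3   55. ]
holder top R [ 471.4 -150.9   55. ]
holder base? [ 439.6 -139.8    0. ]
hex l [629.1  46.1   5. ]
hex corner [627.5 -39.9   5. ]
hex tip [652.8 -39.5   5. ]
hexbottom [621.1 -27.7   5. ]
rod l [624.6 -93.3   5. ]
rod r [ 641.  -165.1    5. ]
driver tip [662.3  40.5   5. ]
lens base near [ 668.7 -185.5    0. ]
```

```bash
cat >> h.py <<'E'
from scipy.spatial.transform import Rotation as R
ZP=80+4.5
def quat(d,s):
    x=np.array([d[0],d[1],0.])*s; z=np.array([0,0,-1.])
    return R.from_matrix(np.c_[x,np.cross(z,x),z]).as_quat()
def unit(v): v=np.array(v,float); return v/np.linalg.norm(v)
def push(pts,back=36,off=17,rate=80,hop=230,dry=False):
    """pts: coupler centre, via points, goal; finger centre trails by off"""
    pts=np.array(pts,float); d=unit(pts[1]-pts[0])
    st=pts[0]-d*back
    c=[]
    for s in(1,-1):
        q=env.ik([*st,hop],quat(d,s))
        if q is not None: c.append((abs(q[5]),s,q))
    c.sort(key=lambda t:t[0]); s=c[0][1]; print("start",st,"s",s,"q6",[round(t[2][5],2) for t in c])
    if dry: return
    env.reach([*st,hop],quat(d,s))
    env.move_l([*st,ZP],rate=120)
    for a,b in zip(pts[:-1],pts[1:]):
        d=unit(b-a); p=[*(b-d*off),ZP]
        print("hit",env.move_l(p,quat(d,s),rate=rate,f_stop=12))
    p=np.array(p); p[:2]-=d*8; env.move_l(p,rate=60)
    p[2]=hop-60; env.move_l(p,rate=200)
    print(env.read_state()['time_s'])
def snap(n,x0=215,y0=195,w=240,h=140):
    cv2.imwrite(n,cv2.resize(viewer.camera("top")[y0:y0+h,x0:x0+w],None,fx=3.333,fy=3.333,interpolation=cv2.INTER_CUBIC))
E
python3 - <<'E'
from h import *
set_gripper(8); print(env.read_state()['width'])
push([(446.4,27.5),(502,290)])
snap("pics/c1.png")
E
```

```text
8.482258233298827
start [438.94035342  -7.71865518] s 1 q6 [np.float64(0.16)]
hit False
9.5583
```

View pics/c1.png

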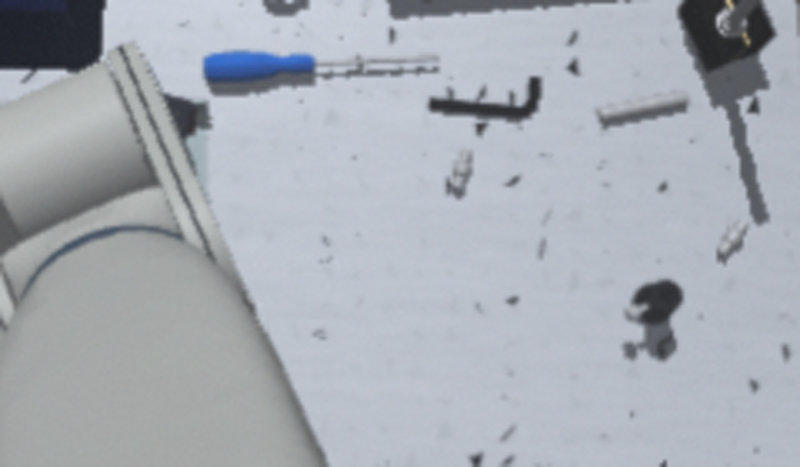

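B has left its start and isn't lying along its path; the arm hides the tray. Next A, then a look with the arm near C's start.

Run:
```python
from h import *
push([(572.5,20.8),(573,288)])
env.reach([430,-260,260],quat((0,1),1))
snap("pics/c2.png")
```

```text
start [572.43263485 -15.19993697] s 1 q6 [np.float64(-0.05)]
hit False
16.6917
```

View pics/c2.png

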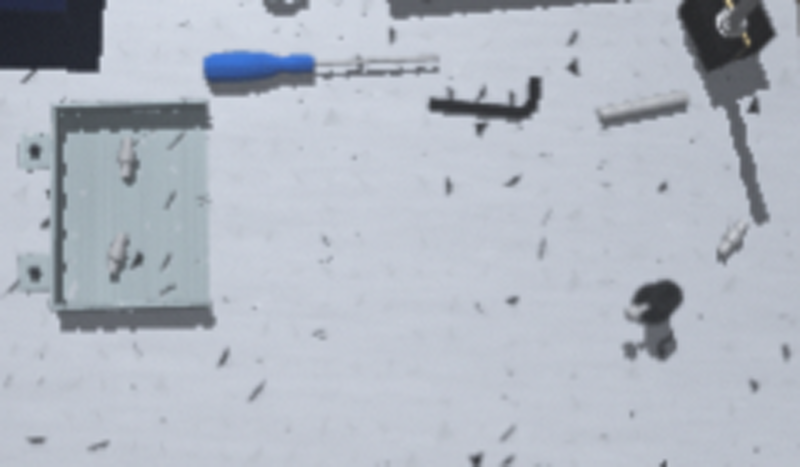

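A (127,160) and B (118,255) both lie well inside the tray, and nothing else has moved. Now C, swinging slightly away from the post holder.

Run:
```python
from h import *
push([(524.5,-201.3),(545,-95),(540,258)])
env.reach([430,-260,260],quat((0,1),1))
snap("pics/c3.png")
```

```text
start [ 517.68299413 -236.64866944] s 1 q6 [np.float64(-0.26)]
hit False
hit False
27.7167
```

View pics/c3.png

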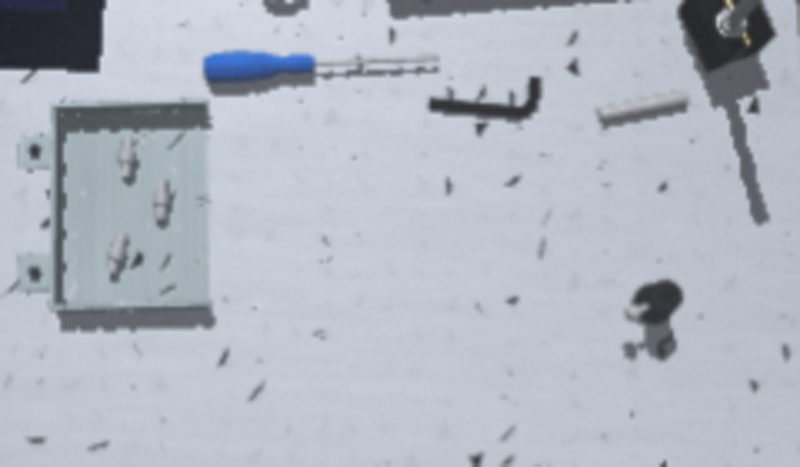

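All three couplers are in the tray, at (127,160), (162,203) and (118,255). C is about 38 mm inside the mouth, and the other objects haven't moved.

```bash
python3 -c "
from h import *
print(workorder.sign_off())"
```

```text
the job is handed in; nothing more can be done
None
```

All three couplers are on the catch tray's floor, well inside its open edge; the last picture shows the post holder, steel rod and hex key unmoved, and the job is handed in at about 30 s of the 72 s allowed, with no verdict returned.

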